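# Return the empty tube carriers through the gate

## Robot

A 7-joint arm with a two-finger parallel gripper is mounted at the origin on the work surface. World frame = base frame: x ahead of the robot, y to its left, z up, the work surface at z = 0. Lengths are in m, angles in rad, forces in N, time in s.
With the tool pointing down it reaches from about 0.425 to 0.925 m from the base axis. Payload 6.8 kg.
Tool frame: the origin (TCP) lies midway between the tips of the shut fingers; the grasp point (between the pads) lies 19 mm behind it (bot.grasp_offset is the distance from the TCP to the grasp point, in m); z points along the fingers, y is the line along which they close (so a half turn about z gives the same grasp; the last joint's range is limited). The gripper opens to 88 mm and grips with 3 to 60 N. Pads are 20 mm wide; open, the fingers measure 115 mm over their backs; the gripper's body (75 mm by 178 mm) begins 61 mm behind the grasp point.
Start: joints at [-1.359, 0.477, 0.022, 1.555, -0.011, 1.109, -0.083], TCP at [0.212, 0.641, 0.223] pointing down, gripper open.
Joint ranges: [-2.96, 2.96], [-0.34, 2.1], [-1.41, 1.46], [0.24, 2.44], [-1.37, 4.51], [0.17, 1.92], [-2.96, 2.96]. Speed limits (rad/s): [2.39, 2.39, 3.14, 3.14, 3.14, 3.14, 3.14].

## Interface

Orientations are given as a rotation vector (axis times angle).
In Python, from plant import bot gives the robot as it stands.
- The arm moves only by the tool step_arm, never from a script. Its argument "series" is a list of rows, each a list of 4 numbers: the shift along the tool's x, y, z in mm, then the turn about the tool's z in degrees. A call has 1 to 8 rows; each row is the pose to reach, as a shift and turn from the pose commanded when the call began, along the tool's axes at that moment; what a row does not reach only later rows make up. A row lasts 1/12 s, in which the tool goes at most 41.7 mm and 7.16 degrees, less where a joint would pass 70% of its speed; a pose out of reach is approached as far as the arm can. A call with a gripper value outside its range is refused whole. "grip" is the finger opening in mm, from 0 to 87.8, set as the call begins (left out, the last holds). The fingers move at their own pace and stop on an object; "newtons" is the grip in N (left out, the last holds). Time passes only in rows, so rows that repeat a pose let the fingers close. It gives the time, the measured TCP pose, the force, the opening and the grip force at its end, in the units of the state.
- bot.get_state(): the state, without advancing time (a new reading comes with each control period).
- bot.get_image(name): name is "scene" or "top"; returns a dict with "frame" (400x640x3 uint8, red, green, blue), "vfov" (degrees; the focal length in pixels is half the picture's height over the tangent of half this angle, whatever the lens; pixels are square), "cx", "cy" (the principal point, pixels), "k1" (the pictures are not rectified: a ray, as slopes to the right and down, at radius r is drawn at 1 + k1 r^2 times it, then the intrinsics apply), "rvec" (rotation vector, rad) and "tvec" (3), from world to camera coordinates, as OpenCV has them. Camera axes: x right, y down, z forward; pixel columns grow to the right and rows downward; lengths in m; the calibration is good to about 2 mm. A picture is of the moment at which its call begins. There is no depth.
- bot.job_done(): hands the job in; it is judged then, once.
The state is a dict: "time_s": time; "q": joint angles; "qvel": joint speeds; "joint_efforts": joint torques, N m; "tool_pos": TCP position; "orientation": TCP orientation; "contact_force": force on the tool from outside, world axes, zero at the start; "moment": the same for the moment, N m; "grip_width": finger opening in m; "finger_force": force on a finger pad.
Only numpy, scipy, OpenCV 4.12 (cv2) and the standard library are available. Lean on these libraries where they do the work, as an engineer would, in place of code of your own. Each camera call takes 0.05 s, during which the arm holds its last target. There are 200 camera calls.

## Task

With the fingertips, sweep the three empty tube carriers (flat black discs) across the deck of the return station and through the narrow gate in its fence, one at a time, so that each drops into the slot behind. Only push them: do not pick any carrier up, and leave the two carriers that hold a tube standing where they are.

Things in the scene. Friction and masses are not known exactly. Their poses are not given: they have to be found in the camera images.
- station: Fixed low white cabinet with a flat aluminium deck (sizes in mm). Origin on the table, below the middle of the gate where the deck ends; x points from the deck through the gate, y left, z up. Deck at z = 90, x = -220 to 0, y = -175 to 175. Near edge (x = -220) open; sides (y = +-175) have walls 12 above the deck; at the far edge (x = 0 to 8) a straight fence, 15 above the deck.
- gate (a point): The middle of the gate, at deck level (z = 90 of the station), on the line where the deck ends and the slot begins; axes as the station's. The gate is the 46 mm wide opening (y = -23 to 23) in the fence, with rounded posts 8 mm thick at x = 0 to 8.
- slot (a point): The middle of the slot's floor. The slot is an open-topped pit behind the gate, 80 mm long (station x = 0 to 80), 46 wide, 86 deep below the deck, with low walls 15 above deck level round it. It begins at the gate's line: a carrier whose centre is pushed a few mm (5 to 10) past that line tips over the edge and drops in.
- empty_a_center (a point): Empty tube carrier, one of three alike: a black plastic disc, the foot for a sample tube, diameter 32, height 16, about 40 g, lying flat and loose on the station's deck, nothing in its bore. Point at its centre, half-way up (8 above its underside), z up while it lies flat.
- empty_b_center (a point): Empty tube carrier, one of three alike: a black plastic disc, the foot for a sample tube, diameter 32, height 16, about 40 g, lying flat and loose on the station's deck, nothing in its bore. Point at its centre, half-way up (8 above its underside), z up while it lies flat.
- empty_c_center (a point): Empty tube carrier, one of three alike: a black plastic disc, the foot for a sample tube, diameter 32, height 16, about 40 g, lying flat and loose on the station's deck, nothing in its bore. Point at its centre, half-way up (8 above its underside), z up while it lies flat.
- loaded_a_center (a point): Loaded tube carrier: a carrier of the same kind (diameter 32, height 16) but with a short capped tube standing in it, 58 tall overall, upright on the deck near the fence, to one side of the gate; to be left alone. Point on its axis 8 above its underside, z up.
- loaded_b_center (a point): Loaded tube carrier: a carrier of the same kind (diameter 32, height 16) but with a short capped tube standing in it, 58 tall overall, upright on the deck near the fence, to one side of the gate; to be left alone. Point on its axis 8 above its underside, z up.

How it is judged:
By the outcome, as a careful person would: the job done as asked, in the order asked, and still so for the second after the job is handed in, with the robot touching nothing.
It also fails if it takes over 61 s, if anything falls off the work surface, if the arm or the gripper's body presses on something with over 40 N, if the wrist force passes 120 N, or if a joint passes its speed limit or range.

## Working session

There is one attempt and no reset: what is moved stays moved. The work goes in short steps, Python scripts to look and compute and a tool call to move; the robot and the scene stay as the last step left them, time stands still between calls to the robot, and variables do not carry over. Pictures are saved under pics/ and viewed, at most 10 in all, crops included, and the job is handed in when it is done.

Besides the shell and the picture viewer there is one more tool, called after "Request:" as name(argument=value, ...) on one line, values as JSON. step_arm: Moves the arm, as the interface text tells. Its arguments: {"type":"object","properties":{"series":{"type":"array","items":{"type":"array","items":{"type":"number"}}},"grip":{"type":"number"},"newtons":{"type":"number"}},"required":["series"]}

```bash
mkdir -p pics; cat > h.py <<'E'
import numpy as np, cv2
from plant import bot
def K(im):
    f=200/np.tan(np.radians(im["vfov"])/2); return np.array([[f,0,im["cx"]],[0,f,im["cy"]],[0,0,1.]])
def undist(im,uv):
    return cv2.undistortPoints(np.array(uv,float).reshape(-1,1,2),K(im),np.array([im["k1"],0,0,0,0.]) ).reshape(-1,2) if False else _und(im,uv)
def _und(im,uv):
    # drawn = s(1+k1 r^2): fixed-point inverse
    k=K(im); d=(np.array(uv,float).reshape(-1,2)-k[:2,2])/k[0,0]; s=d.copy()
    for _ in range(30): s=d/(1+im["k1"]*(s**2).sum(1,keepdims=True))
    return s
def ray(im,uv,z):
    s=_und(im,uv); R=cv2.Rodrigues(np.array(im["rvec"],float))[0]; t=np.array(im["tvec"],float).ravel()
    c=-R.T@t; d=np.c_[s,np.ones(len(s))]@R
    return c+d*((z-c[2])/d[:,2])[:,None]
def proj(im,P):
    return cv2.projectPoints(np.array(P,float).reshape(-1,1,3),np.array(im["rvec"],float),np.array(im["tvec"],float),K(im),np.array([im["k1"],0,0,0.]))[0].reshape(-1,2)
def snap(n,name):
    im=bot.get_image(n); cv2.imwrite(f"pics/{name}.png",im["frame"][:,:,::-1]); return im
E
sed -i '/^def undist/,+1d' h.py
python3 - <<'E'
from h import *
for n in("scene","top"):
    im=snap(n,n+"0"); R=cv2.Rodrigues(np.array(im["rvec"],float))[0]; print(n,im["vfov"],im["cx"],im["cy"],im["k1"],-R.T@np.array(im["tvec"]).ravel())
s=bot.get_state(); print(s["tool_pos"],s["orientation"],s["contact_force"],s["grip_width"])
E
```

```text
scene 46.758758465276 324.54126462870965 210.79066457814827 -0.039147288069596095 [0.92125305 0.2629834  0.72790318]
top 54.14865981669185 322.6183474234139 200.9381529675394 -0.029907043482274395 [0.52239029 0.04280965 0.72594869]
[0.21205698 0.64029573 0.2217901 ] [-5.00180714e-01 -3.10138281e+00  2.47979492e-03] [ 0.29079333 -0.1081176  -0.40786749] 0.08777672549744767
```

View pics/top0.png

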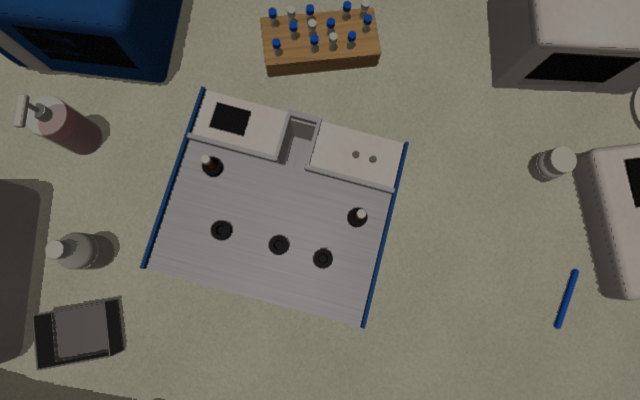

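View pics/scene0.png

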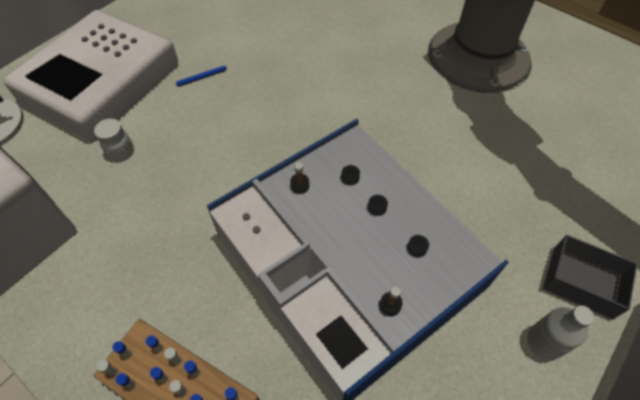

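The top view shows three empties at about (221,230), (279,245) and (323,258), loaded carriers at (212,166) and (358,217), and the gate near (294,162). Now I'll measure them.

```bash
python3 - <<'E'
from h import *
im=bot.get_image("top"); f=im["frame"]; hsv=cv2.cvtColor(f,cv2.COLOR_RGB2HSV)
m=cv2.inRange(hsv,(100,120,30),(125,255,255)); n,l,st,c=cv2.connectedComponentsWithStats(m)
W=[]
for i in range(1,n):
    x,y=c[i]
    if st[i,4]>200 and 130<x<420 and y>80:
        p=np.argwhere(l==i)[:,::-1]; box=cv2.boxPoints(cv2.minAreaRect(p.astype(np.float32)))
        P=ray(im,box,0.102); W.append(P); print("wall",st[i],box.round(1).tolist(),(P[:,:2]*1000).round(1).tolist())
g=f.max(2); m=(g<48).astype(np.uint8); n,l,st,c=cv2.connectedComponentsWithStats(m)
for i in range(1,n):
    if st[i,4]>80 and 150<c[i][0]<400 and 130<c[i][1]<320: print(st[i],c[i].round(1),(ray(im,[c[i]],.106)*1000).round(1))
cv2.imwrite("pics/crop.png",cv2.resize(f[80:335,130:420,::-1],None,fx=2.3,fy=2.3,interpolation=cv2.INTER_CUBIC))
E
```

```text
wall [141  87  64 181 866] [[140.10000610351562, 266.70001220703125], [200.3000030517578, 86.0999984741211], [205.10000610351562, 87.69999694824219], [144.89999389648438, 268.29998779296875]] [[513.9, 294.6], [814.4, 221.8], [811.8, 213.6], [511.6, 287.0]]
wall [361 142  47 186 665] [[360.6000061035156, 326.70001220703125], [404.79998779296875, 141.6999969482422], [408.3999938964844, 142.60000610351562], [364.20001220703125, 327.5]] [[428.0, -49.0], [728.0, -123.6], [726.7, -129.7], [426.7, -54.6]]
[144 138  45 130 270] [166.4 201.8] [[615.9 260.6 106. ]]
[202 157  21  20 273] [213.1 167.2] [[674.2 190.7 106. ]]
[348 208  19  19 202] [355.3 218.3] [[596.3 -39.6 106. ]]
[211 221  21  19 316] [221.2 229.9] [[573.4 172.  106. ]]
[269 235  20  20 291] [278.5 244.5] [[552.2  81.6 106. ]]
[314 249  18  19 278] [322.5 258.1] [[532.3  11.9 106. ]]
```

View pics/crop.png

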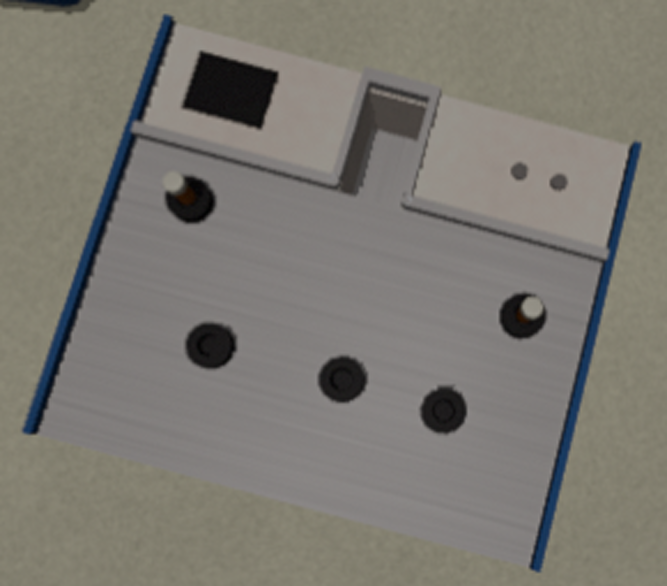

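The crop shows the gate posts' near corners at about (337,184) and (405,203), and both loaded carriers well off to the sides. I'll set the station frame and check it.

```bash
cat >> h.py <<'E'
A=np.radians(-13.9); X=np.array([np.cos(A),np.sin(A)]); Y=np.array([-X[1],X[0]]); G=np.array([.6834,.0663])
def st(P): d=(np.atleast_2d(P)[:,:2]-G); return np.c_[d@X,d@Y]*1000
def wd(s,z=0.09): s=np.atleast_2d(s)/1000.; p=G+s[:,:1]*X+s[:,1:]*Y; return np.c_[p,np.full(len(p),z)]
def tool(s,z,yaw=None):
    """shift in tool axes (mm) from present measured pose to station point s (mm), world z (m)"""
    S=bot.get_state(); R=cv2.Rodrigues(np.array(S["orientation"],float))[0]
    return R.T@(wd([s],z)[0]-np.array(S["tool_pos"]))*1000
E
python3 - <<'E'
from h import *
im=bot.get_image("top"); f=im["frame"]
pp=np.array([[337,184],[405,203],[137,127],[607,255],[437,95],[372,75]])/2.3+[130,80]
print("posts/fence/slotback",st(ray(im,pp,.105)).round(1).tolist())
pts=[[221.2,229.9],[278.5,244.5],[322.5,258.1],[213.1,167.2],[355.3,218.3]]
print("top",st(ray(im,pts,.104)).round(1).tolist())
im2=bot.get_image("scene"); f=im2["frame"]; m=(f.max(2)<45).astype(np.uint8); n,l,s,c=cv2.connectedComponentsWithStats(m)
for i in range(1,n):
    if 80<s[i,4]<800 and 270<c[i][0]<440 and 150<c[i][1]<320: print("scene",s[i],c[i].round(1),st(ray(im2,[c[i]],.100)).round(1))
for a,b in((im,"ovt"),(im2,"ovs")):
    o=a["frame"][:,:,::-1].copy()
    for q in ([0,23],[0,-23],[0,175],[0,-175],[-220,175],[-220,-175]):
        u=proj(a,wd([q],.09))[0]; cv2.circle(o,tuple(int(v) for v in u.round()),2,(0,0,255),-1)
    cv2.imwrite(f"pics/{b}.png",o)
cv2.imwrite("pics/both.png",np.hstack([cv2.resize(cv2.imread("pics/ovt.png")[80:335,130:420],(400,352)),cv2.resize(cv2.imread("pics/ovs.png")[110:400,200:520],(400,352))]))
S=bot.get_state(); print(cv2.Rodrigues(np.array(S["orientation"]))[0].round(3),st([S["tool_pos"]]))
E
```

```text
posts/fence/slotback [[0.1, 23.8], [-0.4, -26.2], [2.4, 171.7], [1.3, -174.2], [83.3, -27.4], [85.2, 21.8]]
top [[-132.1, 76.6], [-130.9, -16.6], [-133.6, -89.1], [-38.5, 119.1], [-58.8, -124.0]]
scene [342 166  17  18 253] [349.9 174.9] [[-131.3  -87.4]]
scene [291 176  17  17 227] [299.1 184.3] [[ -52.1 -123. ]]
scene [368 196  19  19 284] [377.  205.1] [[-128.5  -14.5]]
scene [408 236  20  21 323] [417.4 246. ] [[-129.7   78.8]]
scene [380 294  21  22 319] [389.5 305.3] [[-32.7 124.3]]
[[-0.949  0.314 -0.   ]
 [ 0.314  0.949 -0.001]
 [-0.    -0.001 -1.   ]] [[-595.41746087  444.19033107]]
```

View pics/both.png

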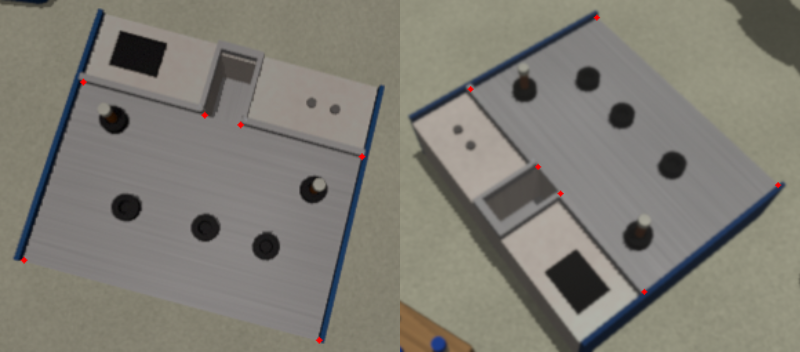

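```bash
cat >> h.py <<'E'
G=G-.001*Y
def rows(wps,disc=False,d=24.):
    """wps: (sx,sy,z m,push angle deg in station). prints rows for step_arm"""
    S=bot.get_state(); R=cv2.Rodrigues(np.array(S["orientation"],float))[0]; p=np.array(S["tool_pos"])
    y0=np.degrees(np.arctan2(-R[1,0],-R[0,0])-A)
    print("now st",st([p]).round(1),"z",p[2].round(4),"yaw",y0.round(2),"t",S["time_s"],"F",np.round(S["contact_force"],1))
    for sx,sy,z,a in wps:
        b=np.radians(a); q=np.array([sx,sy])-(d*np.array([np.cos(b),np.sin(b)]) if disc else 0)
        print((R.T@(wd([q],z)[0]-p)*1000).round(1).tolist(),round((y0-a+180)%360-180,1))
E
python3 -c "
from h import *
rows([(-180,-14.5,.2,0),(-180,-14.5,.096,0)])"
```

```text
now st [[-595.4  445.2]] z 0.2222 yaw -4.42 t 0.25 F [ 0.9 -0.6 -0.7]
[-449.6, -426.3, 22.6] -4.4
[-449.6, -426.2, 126.6] -4.4
```

Request:
step_arm(series=[[-450,-426,22,-4.4],[-450,-426,22,-4.4],[-450,-426,22,-4.4],[-450,-426,22,-4.4],[-450,-426,22,-4.4],[-450,-426,22,-4.4],[-450,-426,22,-4.4],[-450,-426,22,-4.4]], grip=16)

```text
time_s: 0.92
tool_pos: [0.3704, 0.3454, 0.2109]
orientation: [0.381, 3.118, 0.001]
contact_force: [1.6, 0.2, -0.3]
grip_width: 0.0383
finger_force: 0.0
```

```bash
python3 -c "
from h import *
rows([(-180,-14.5,.2,0),(-180,-14.5,.096,0)])"
```

```text
now st [[-370.8  196.7]] z 0.2109 yaw -0.02 t 0.9167 F [ 1.6  0.2 -0.3]
[-190.9, -211.2, 10.8] -0.0
[-190.9, -211.2, 114.8] -0.0
```

Request:
step_arm(series=[[-191,-211,11,0],[-191,-211,11,0],[-191,-211,11,0],[-191,-211,11,0],[-191,-211,11,0],[-191,-211,11,0],[-191,-211,11,0],[-191,-211,11,0]])

```text
time_s: 1.58
tool_pos: [0.5071, 0.0889, 0.2001]
orientation: [0.396, 3.114, -0.004]
contact_force: [-0.1, 0.7, 0.3]
grip_width: 0.0161
finger_force: 0.0
```

```bash
python3 -c "
from h import *
rows([(-180,-14.5,.2,0),(-180,-14.5,.096,0)])
im=snap('scene','s1'); P=np.array(bot.get_state()['tool_pos']); print(proj(im,P).round(1))
cv2.imwrite('pics/s1c.png',cv2.resize(cv2.imread('pics/s1.png')[80:340,200:540],(680,520)))"
```

```text
now st [[-176.6  -19.4]] z 0.2001 yaw -0.61 t 1.5833 F [-0.1  0.7  0.3]
[3.5, 4.9, 0.0] -0.6
[3.8, 5.1, 104.0] -0.6
[[408.9 149.9]]
```

View pics/s1c.png

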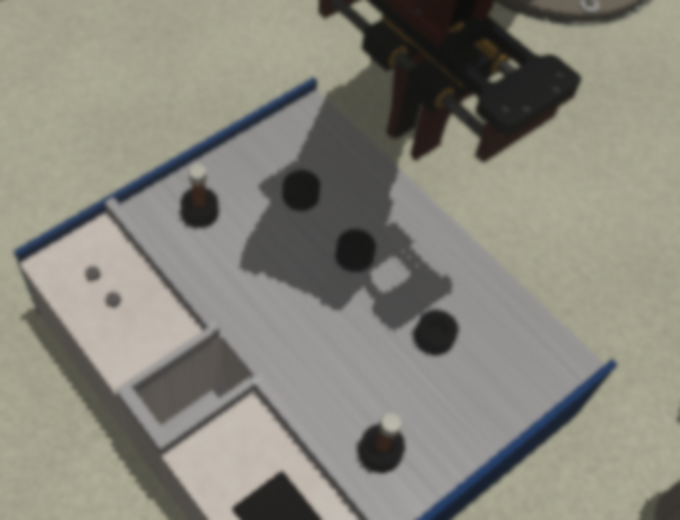

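The fingertips straddle the TCP at crop (412,143), clear behind the middle empty. Its position hasn't changed, so I'll descend.

Request:
step_arm(series=[[0,0,35,0],[0,0,70,0],[0,0,95,0],[0,0,95,0]])

```text
time_s: 1.97
tool_pos: [0.5006, 0.0972, 0.1006]
orientation: [-0.377, -3.111, 0.005]
contact_force: [-0.3, -0.1, -0.2]
grip_width: 0.0161
finger_force: 0.0
```

```bash
python3 -c "
from h import *
rows([(-180,-14.5,.096,0)]+[(x,-14.5+14.5*min(1,max(0,(x+160)/90)),.096,0) for x in range(-160,-10,12)])"
```

```text
now st [[-184.9  -13. ]] z 0.1006 yaw 0.09 t 1.9667 F [-0.3 -0.1 -0.2]
[-4.9, -1.5, 4.6] 0.1
[-24.9, -1.5, 4.4] 0.1
[-36.9, 0.4, 4.4] 0.1
[-48.9, 2.3, 4.3] 0.1
[-60.9, 4.2, 4.2] 0.1
[-72.9, 6.1, 4.1] 0.1
[-84.9, 8.0, 4.0] 0.1
[-96.9, 9.9, 3.9] 0.1
[-109.0, 11.8, 3.8] 0.1
[-121.0, 12.8, 3.7] 0.1
[-133.0, 12.8, 3.6] 0.1
[-145.0, 12.8, 3.5] 0.1
[-157.0, 12.7, 3.4] 0.1
[-169.0, 12.7, 3.3] 0.1
```

Request:
step_arm(series=[[-5,-1.5,4,0],[-13,-1.5,4,0],[-21,-1.5,4,0],[-29,-1,4,0],[-37,0.5,4,0],[-45,1.5,4,0],[-53,3,4,0],[-61,4,4,0]])

```text
time_s: 2.63
tool_pos: [0.5657, 0.0859, 0.1011]
orientation: [0.381, 3.118, 0.0]
contact_force: [-0.1, 0.1, 0.6]
grip_width: 0.0163
finger_force: 0.3
```

```bash
python3 -c "
from h import *
rows([(x,-14.5+14.5*min(1,max(0,(x+160)/90)),.096,0) for x in range(-115,-10,10)])
im=snap('scene','s2');
cv2.imwrite('pics/s2c.png',cv2.resize(cv2.imread('pics/s2.png')[80:340,200:540],(680,520)))"
```

```text
now st [[-119.    -8.3]] z 0.1011 yaw -0.02 t 2.6333 F [-0.1  0.1  0.6]
[-4.0, 1.0, 5.1] -0.0
[-14.0, 2.6, 5.1] -0.0
[-24.0, 4.3, 5.1] -0.0
[-34.0, 5.9, 5.1] -0.0
[-44.0, 7.5, 5.1] -0.0
[-54.0, 8.3, 5.1] -0.0
[-64.0, 8.3, 5.1] -0.0
[-74.0, 8.3, 5.1] -0.0
[-84.0, 8.3, 5.1] -0.0
[-94.0, 8.3, 5.1] -0.0
[-104.0, 8.3, 5.1] -0.0
```

View pics/s2c.png

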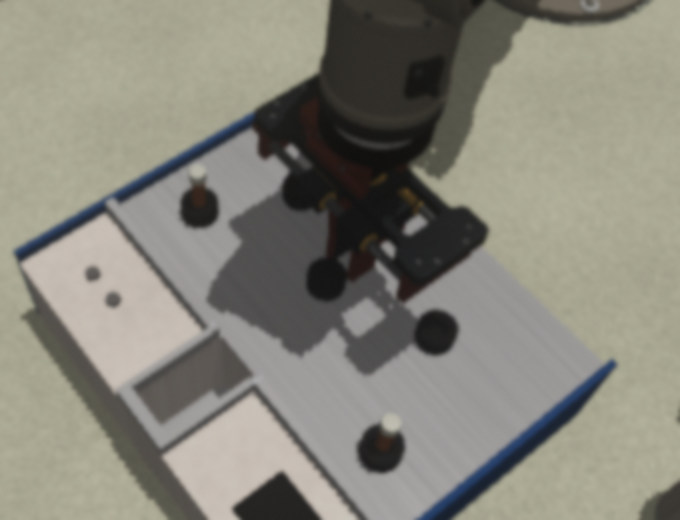

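The disc sits in the cradle at crop (326,280). I'll compute the cradle offset and continue.

```bash
cat >> h.py <<'E'
def discs(name="scene",thr=40):
    im=bot.get_image(name); m=(im["frame"].max(2)<thr).astype(np.uint8); n,l,s,c=cv2.connectedComponentsWithStats(m)
    for i in range(1,n):
        q=st(ray(im,[c[i]],.100))[0]
        if 60<s[i,4]<900 and -230<q[0]<90 and abs(q[1])<180: print(name,s[i].tolist(),q.round(1))
E
python3 -c "
from h import *
im=bot.get_image('scene'); print(st(ray(im,[[363,220]],.1)).round(1)); discs(); rows([])"
```

```text
[[-92.6  -5.8]]
scene [292, 177, 16, 16, 177] [ -51.6 -120.3]
scene [408, 236, 19, 20, 297] [-129.5   79.5]
scene [380, 295, 20, 20, 233] [-31.4 125.9]
now st [[-119.3   -8.6]] z 0.1008 yaw -0.05 t 2.7833 F [-0.4  0.1  0.1]
```

Request:
step_arm(series=[[-8,1.5,3,0],[-16,3,4,0],[-24,4.5,4,0],[-32,6,4,0],[-40,7.5,4,0],[-48,8.5,4,0],[-56,8.5,4,0],[-64,8.5,4,0]])

```text
time_s: 3.45
tool_pos: [0.6297, 0.0785, 0.0968]
orientation: [0.381, 3.118, -0.0]
contact_force: [-1.1, -0.3, -0.2]
grip_width: 0.0161
finger_force: 0.1
```

```bash
python3 -c "
from h import *
rows([(-15,0,.096,0)])
im=snap('scene','s3');snap('top','t3')
cv2.imwrite('pics/s3c.png',np.hstack([cv2.resize(cv2.imread('pics/s3.png')[160:310,250:450],(400,300)),cv2.resize(cv2.imread('pics/t3.png')[110:260,220:420],(400,300))]))"
```

```text
now st [[-55.1  -0.1]] z 0.0968 yaw -0.02 t 3.45 F [-1.1 -0.3 -0.2]
[-40.1, 0.1, 0.8] -0.0
```

View pics/s3c.png

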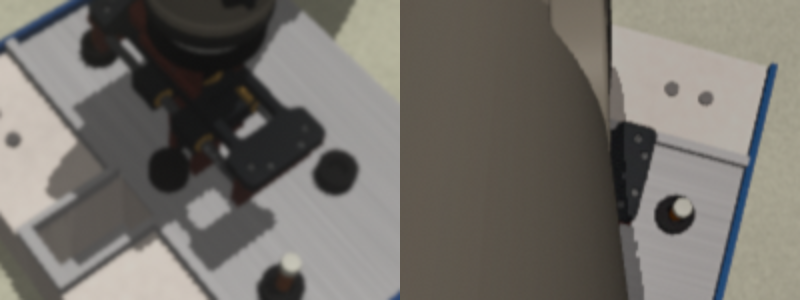

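The disc is in the cradle at crop (168,170), lined up with the gate. On through.

Request:
step_arm(series=[[-8,0,0,0],[-15,0,0,0],[-22,0,0,0],[-28,0,0,0],[-34,0,0,0],[-39,0,0,0],[-43,0,0,0],[-43,0,0,0]])

```text
time_s: 4.22
tool_pos: [0.6714, 0.0679, 0.0968]
orientation: [0.381, 3.118, -0.0]
contact_force: [-1.1, 0.5, -0.6]
grip_width: 0.016
finger_force: 0.0
```

```bash
python3 -c "
from h import *
im=bot.get_image('scene');print(st(ray(im,[[334,245]],.1)))
rows([(-15,0,.096,0)])
im=snap('scene','s4')
cv2.imwrite('pics/s4c.png',cv2.resize(cv2.imread('pics/s4.png')[160:310,250:450],(600,450)))"
```

```text
[[-28.93618742   1.60841971]]
now st [[-12.6  -0.3]] z 0.0967 yaw -0.04 t 4.2667 F [-0.2  0.8  0.1]
[2.4, 0.3, 0.7] -0.0
```

View pics/s4c.png

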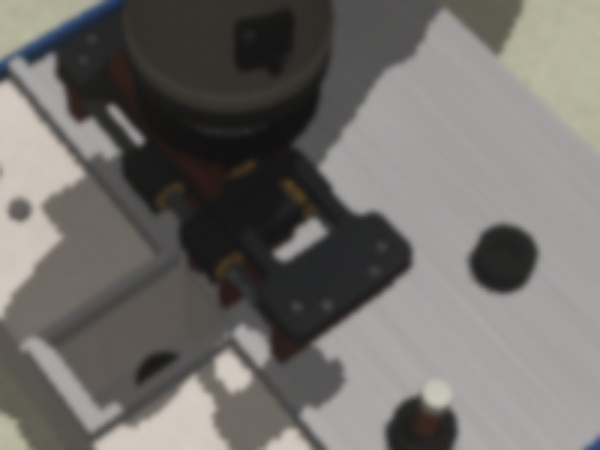

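The first carrier has dropped: its black disc is in the slot at crop (155,368). Back off, then go behind the left empty.

```bash
python3 -c "
from h import *
rows([(-40,0,.097,0),(-70,30,.14,0),(-175,108,.14,-45)])
im=bot.get_image('scene')"
```

```text
now st [[-13.   -0.2]] z 0.0967 yaw -0.03 t 4.3167 F [ 0.2 -0.1 -0.2]
[27.0, 0.2, -0.3] -0.0
[57.0, 30.2, -43.3] -0.0
[162.1, 108.1, -43.3] 45.0
```

Request:
step_arm(series=[[27,0,0,0],[40,0,-30,6],[60,15,-50,13],[85,35,-50,20],[110,60,-50,27],[135,85,-50,34],[155,105,-50,41],[160,110,-50,45]])

```text
time_s: 5.03
tool_pos: [0.5382, 0.2195, 0.1466]
orientation: [-1.542, -2.733, -0.002]
contact_force: [-0.1, 1.2, -0.4]
grip_width: 0.0161
finger_force: 0.0
```

Request:
step_arm(series=[[0,0,0,0],[0,0,0,0]])

```text
time_s: 5.2
tool_pos: [0.5415, 0.2137, 0.147]
orientation: [1.54, 2.738, -0.0]
contact_force: [0.8, -0.2, 0.7]
grip_width: 0.0159
finger_force: 0.0
```

```bash
python3 -c "
from h import *
discs(); discs('top')
rows([(-163.6,111.3,.097,-45)]); rows([(-131+76*t,78.7-76*t,.097,-45) for t in np.arange(-.18,1.01,.1)],True)"
```

```text
scene [342, 167, 16, 17, 206] [-130.9  -85.9]
scene [292, 177, 16, 15, 145] [ -50.7 -120.1]
scene [408, 235, 21, 22, 344] [-130.4   79.8]
scene [380, 295, 21, 20, 234] [-31.7 125.9]
top [210, 103, 40, 32, 822] [ 48.9 119.6]
top [290, 155, 15, 14, 163] [ 8.  -7.8]
top [203, 157, 20, 19, 218] [-38.  120.4]
top [348, 208, 19, 19, 169] [ -58.7 -122.9]
top [211, 221, 21, 19, 323] [-132.4   78.9]
top [314, 250, 18, 17, 251] [-133.5  -88.4]
now st [[-171.9  108.6]] z 0.147 yaw -45.01 t 5.3 F [-0.4 -0.4  0.1]
[-3.9, 7.8, 50.0] -0.0
now st [[-171.9  108.6]] z 0.147 yaw -45.01 t 5.3 F [-0.4 -0.4  0.1]
[-6.7, 7.8, 50.0] -0.0
[-17.4, 7.8, 50.0] -0.0
[-28.2, 7.8, 50.0] -0.0
[-38.9, 7.8, 50.0] -0.0
[-49.7, 7.8, 50.0] -0.0
[-60.4, 7.8, 50.1] -0.0
[-71.2, 7.8, 50.1] -0.0
[-81.9, 7.8, 50.1] -0.0
[-92.7, 7.8, 50.1] -0.0
[-103.4, 7.8, 50.1] -0.0
[-114.2, 7.8, 50.1] -0.0
[-124.9, 7.8, 50.1] -0.0
```

Request:
step_arm(series=[[0,8,25,0],[0,8,45,0],[0,8,50,0],[-8,8,50,0],[-16,8,50,0],[-24,8,50,0],[-32,8,50,0],[-40,8,50,0]])

```text
time_s: 5.97
tool_pos: [0.5704, 0.1823, 0.0979]
orientation: [1.546, 2.734, 0.002]
contact_force: [-0.3, 0.4, 0.8]
grip_width: 0.0161
finger_force: 0.3
```

Request:
step_arm(series=[[-8,0,0,0],[-16,0,0,0],[-24,0,0,0],[-32,0,0,0],[-40,0,0,0],[-48,0,0,0],[-48,0,0,0]])

```text
time_s: 6.55
tool_pos: [0.595, 0.14, 0.0969]
orientation: [1.548, 2.732, -0.001]
contact_force: [0.4, -0.1, 0.6]
grip_width: 0.0161
finger_force: 0.0
```

```bash
python3 -c "
from h import *
discs()
rows([(-75,22,.097,-45),(-69,15,.097,-39),(-64,10,.097,-33),(-60,7,.097,-27),(-56,4,.097,-21),(-52,2,.097,-15),(-48,1,.097,-9),(-44,0,.097,-4),(-39,0,.097,0)],True)
snap('scene','s5')
cv2.imwrite('pics/s5c.png',cv2.resize(cv2.imread('pics/s5.png')[160:310,250:450],(600,450)))"
```

```text
scene [342, 167, 17, 17, 229] [-131.1  -86.1]
scene [292, 177, 16, 15, 159] [ -51.1 -120.3]
scene [380, 293, 21, 22, 266] [-32.1 124.9]
now st [[-104.2   52.1]] z 0.0968 yaw -45.13 t 6.6 F [ 0.  -0.2  0.3]
[-18.0, -0.6, -0.2] -0.1
[-27.3, -3.8, -0.2] -6.1
[-34.8, -6.2, -0.2] -12.1
[-40.4, -7.9, -0.2] -18.1
[-46.2, -9.6, -0.2] -24.1
[-51.6, -10.4, -0.2] -30.1
[-56.5, -10.4, -0.2] -36.1
[-61.3, -9.9, -0.2] -41.1
[-66.0, -7.5, -0.1] -45.1
```

View pics/s5c.png

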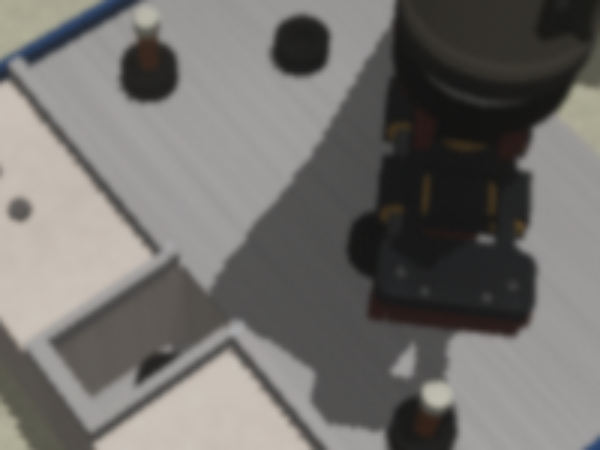

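The left disc is in the cradle at crop (368,243). I'll steer it round to the gate's axis.

Request:
step_arm(series=[[-9,0,0,0],[-18,-0.5,0,0],[-27,-4,0,-6],[-35,-6,0,-12],[-40.5,-8,0,-18],[-46,-9.5,0,-24],[-51.5,-10.5,0,-30],[-56.5,-10.5,0,-36]])

```text
time_s: 7.32
tool_pos: [0.6143, 0.0871, 0.0968]
orientation: [-0.617, -3.08, 0.001]
contact_force: [-0.2, 0.8, -0.0]
grip_width: 0.0159
finger_force: 0.1
```

```bash
python3 -c "
from h import *
rows([(-44,0,.097,-4),(-39,0,.097,0),(-33,0,.097,0)],True)
im=bot.get_image('scene');print(proj(im,wd([[-48,1]],.1)))
discs()"
```

```text
now st [[-72.1   4.6]] z 0.0968 yaw -8.77 t 7.3167 F [-0.2  0.8 -0. ]
[-4.5, -2.3, -0.2] -4.8
[-9.7, -3.2, -0.2] -8.8
[-15.6, -2.3, -0.2] -8.8
[[343.53021037 238.07641198]]
scene [375, 137, 21, 23, 357] [-216.3  -93.8]
scene [292, 176, 16, 17, 180] [ -51.7 -120.3]
scene [380, 295, 20, 20, 233] [-31.3 125.8]
```

Request:
step_arm(series=[[-4.5,-2.5,0,-5],[-9.5,-3,0,-9],[-15.5,-2.5,0,-9],[-15.5,-2.5,0,-9]])

```text
time_s: 7.75
tool_pos: [0.6286, 0.0795, 0.0969]
orientation: [0.389, 3.116, 0.0]
contact_force: [-0.4, 0.3, 0.5]
grip_width: 0.016
finger_force: 0.0
```

```bash
python3 -c "
from h import *
rows([(-13,0,.097,0)])
snap('scene','s6')
cv2.imwrite('pics/s6c.png',cv2.resize(cv2.imread('pics/s6.png')[160:310,250:450],(600,450)))"
```

```text
now st [[-56.4   0.7]] z 0.0969 yaw -0.31 t 7.75 F [-0.4  0.3  0.5]
[-43.4, -0.4, -0.0] -0.3
```

View pics/s6c.png

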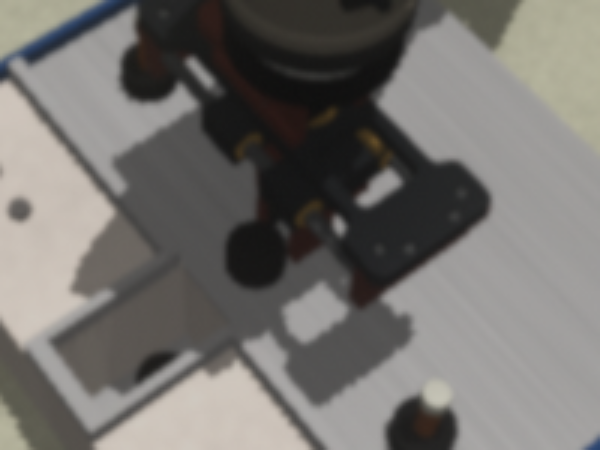

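The disc is centred in the cradle at crop (255,253), as it was on the first run. That was the tenth and last picture, so from here I check by numbers.

Request:
step_arm(series=[[-8,0,0,0],[-15,-0.5,0,0],[-22,-0.5,0,0],[-28,-0.5,0,0],[-34,-0.5,0,0],[-39,-0.5,0,0],[-43,-0.5,0,0],[-43,-0.5,0,0]])

```text
time_s: 8.47
tool_pos: [0.67, 0.0689, 0.0968]
orientation: [0.382, 3.118, -0.0]
contact_force: [0.1, -0.3, 0.4]
grip_width: 0.0167
finger_force: 0.0
```

```bash
python3 -c "
from h import *
rows([(-40,0,.097,0),(-175,-120,.147,45)])
def dark(z=None):
  im=bot.get_image('scene'); f=im['frame'].max(2)
  pts=[proj(im,wd([[x,y]],.1))[0] for x in range(2,22,6) for y in (-8,0,8)]
  print([int(f[int(v),int(u)]) for u,v in pts])
  poly=proj(im,wd([[8,23],[80,23],[80,-23],[8,-23]],.1)).round().astype(np.int32); m=np.zeros(f.shape,np.uint8); cv2.fillPoly(m,[poly],1); print('dark px in slot',int(((f<45)&(m>0)).sum()))
dark()
im=cv2.imread('pics/s4.png'); f=im.max(2)
"
```

```text
now st [[-13.7   0.3]] z 0.0968 yaw -0.05 t 8.4667 F [ 0.1 -0.3  0.4]
[26.3, -0.3, -0.2] -0.1
[161.2, -120.5, -50.3] -45.1
[78, 79, 79, 88, 83, 83, 90, 89, 84, 89, 90, 88]
dark px in slot 104
```

Request:
step_arm(series=[[27,0,0,0],[40,0,-30,-6],[60,-15,-50,-13],[85,-35,-50,-20],[110,-60,-50,-27],[135,-90,-50,-34],[155,-110,-50,-41],[158,-120,-50,-45]])

```text
time_s: 9.18
tool_pos: [0.482, -0.0113, 0.1466]
orientation: [0.847, -3.022, -0.0]
contact_force: [-1.1, -0.3, -0.9]
grip_width: 0.016
finger_force: 0.0
```

Request:
step_arm(series=[[0,0,0,0],[0,0,0,0]])

```text
time_s: 9.35
tool_pos: [0.4871, -0.0092, 0.1473]
orientation: [-0.836, 3.027, 0.0]
contact_force: [-0.2, 0.5, 1.2]
grip_width: 0.0159
finger_force: 0.0
```

```bash
python3 -c "
from h import *
discs(); discs('top')
f=cv2.imread('pics/s4.png').max(2); im=bot.get_image('scene'); poly=proj(im,wd([[8,23],[80,23],[80,-23],[8,-23]],.1)).round().astype(np.int32); m=np.zeros(f.shape,np.uint8); cv2.fillPoly(m,[poly],1)
print('dark slot s4',int(((f<45)&(m>0)).sum()),'now',int(((im['frame'].max(2)<45)&(m>0)).sum()))
rows([(-132.2,-87.2,.097,45)],True)"
```

```text
scene [342, 165, 17, 19, 268] [-132.   -87.3]
scene [292, 175, 16, 18, 201] [ -52.4 -121.1]
scene [296, 275, 13, 10, 67] [43.1 16.7]
scene [380, 294, 21, 21, 261] [-31.9 125.5]
top [210, 103, 40, 32, 834] [ 48.9 119.8]
top [289, 152, 16, 17, 218] [10.1 -6.3]
top [203, 157, 20, 20, 233] [-38.1 120.5]
top [153, 169, 25, 74, 86] [-122.8  175.6]
top [348, 208, 19, 19, 180] [ -58.6 -123.4]
dark slot s4 51 now 84
now st [[-171.8 -118.1]] z 0.147 yaw 44.96 t 9.5 F [ 0.5 -0.1  1. ]
[-25.8, -6.2, 50.0] -0.0
```

Nothing is left at the gate, and there's more dark area in the slot. Now the third carrier.

Request:
step_arm(series=[[0,-6,25,0],[0,-6,45,0],[0,-6,50,0],[-8,-6,50,0],[-16,-6,50,0],[-24,-6,50,0],[-32,-6,50,0],[-40,-6,50,0]])

```text
time_s: 10.17
tool_pos: [0.5258, 0.0073, 0.0977]
orientation: [-0.842, 3.025, -0.0]
contact_force: [-0.5, 0.5, 1.2]
grip_width: 0.016
finger_force: 0.2
```

Request:
step_arm(series=[[-8,0,0,0],[-16,0,0,0],[-24,0,0,0],[-32,0,0,0],[-40,0,0,0],[-48,0,0,0],[-56,0,0,0],[-56,0,0,0]])

```text
time_s: 10.83
tool_pos: [0.5738, 0.0366, 0.0969]
orientation: [-0.843, 3.025, 0.0]
contact_force: [0.1, 0.8, -0.6]
grip_width: 0.0157
finger_force: 0.0
```

```bash
python3 -c "
from h import *
discs(thr=36);discs('top')
rows([(-82,-36,.097,45),(-75,-29,.097,45),(-69,-22,.097,45),(-63,-15,.097,39),(-58,-10,.097,33),(-54,-7,.097,27),(-50,-4,.097,21),(-46,-2,.097,15),(-42,-1,.097,9),(-38,0,.097,4),(-33,0,.097,0)],True)"
```

```text
scene [325, 169, 18, 29, 277] [-106.3  -97.9]
scene [291, 174, 18, 19, 198] [ -52.8 -119.6]
scene [336, 199, 19, 22, 313] [-80.4 -36.6]
scene [381, 297, 18, 18, 159] [-29.5 125.8]
scene [328, 336, 36, 30, 534] [ 56.2 136.9]
top [210, 103, 40, 32, 823] [ 48.8 119.7]
top [203, 157, 20, 20, 219] [-38.1 120.4]
now st [[-100.5  -55.7]] z 0.0967 yaw 44.99 t 10.9333 F [0.  0.2 0.1]
[-3.0, 0.9, -0.3] -0.0
[-12.9, 0.9, -0.4] -0.0
[-22.1, 1.6, -0.4] -0.0
[-31.4, 4.8, -0.4] 6.0
[-38.9, 7.3, -0.4] 12.0
[-44.5, 9.0, -0.4] 18.0
[-50.3, 10.6, -0.4] 24.0
[-55.7, 11.5, -0.4] 30.0
[-60.6, 11.4, -0.4] 36.0
[-65.4, 11.0, -0.4] 41.0
[-70.1, 8.7, -0.4] 45.0
```

Request:
step_arm(series=[[-7,0.5,0,0],[-14,1,0,0],[-22,1.5,0,0],[-31,5,0,6],[-39,7,0,12],[-44.5,9,0,18],[-50,10.5,0,24],[-55.5,11.5,0,30]])

```text
time_s: 11.6
tool_pos: [0.6144, 0.0748, 0.0968]
orientation: [-0.023, 3.141, 0.0]
contact_force: [0.0, 0.2, -0.0]
grip_width: 0.0159
finger_force: 0.1
```

```bash
python3 -c "
from h import *
discs(thr=36)
rows([(-42,-1,.097,9),(-38,0,.097,4),(-33,0,.097,0)],True)"
```

```text
scene [368, 132, 20, 22, 329] [-213.5 -111.6]
scene [292, 178, 16, 15, 96] [ -47.6 -118.9]
scene [380, 225, 18, 14, 83] [-109.6   34.4]
scene [381, 298, 16, 17, 116] [-27.4 124.1]
now st [[-68.5  -5.9]] z 0.0969 yaw 14.44 t 11.65 F [0.9 0.9 0.3]
[-3.0, 0.4, -0.1] 5.4
[-7.4, 2.5, -0.1] 10.4
[-12.6, 2.8, -0.1] 14.4
```

Request:
step_arm(series=[[-3,0.5,0,5.5],[-7.5,2,0,10.5],[-12.5,2.5,0,14.5],[-12.5,2.5,0,14.5]])

```text
time_s: 11.98
tool_pos: [0.6272, 0.0773, 0.0968]
orientation: [0.366, 3.119, 0.0]
contact_force: [-0.3, -0.8, -0.9]
grip_width: 0.0161
finger_force: 0.0
```

```bash
python3 -c "
from h import *
im=bot.get_image('scene'); f=im['frame'].max(2); c=proj(im,wd([[-31,1.5]],.1))[0]; m=np.zeros(f.shape,np.uint8); cv2.circle(m,tuple(int(v) for v in c.round()),14,1,-1)
r=np.array(cv2.imread('pics/s6.png')).max(2)
for g in (r,f):
  q=np.argwhere((g<36)&(m>0)); print(c.round(1),len(q),q.mean(0)[::-1].round(1))
rows([(-13,0,.097,0)])"
```

```text
[335.  244.2] 356 [335.3 243.5]
[335.  244.2] 347 [334.5 242.6]
now st [[-57.6  -2.2]] z 0.0967 yaw 0.69 t 12.0333 F [0.  0.2 0.6]
[-44.7, 1.7, -0.2] 0.7
```

The disc is in the cradle, at almost the same spot as on the second run (within 1 px). Push through, correcting y by about +2 mm.

Request:
step_arm(series=[[-8,0.5,0,0.7],[-15,1,0,0.7],[-22,1.5,0,0.7],[-28,1.5,0,0.7],[-34,1.5,0,0.7],[-40,1.5,0,0.7],[-45,1.5,0,0.7],[-45,1.5,0,0.7]])

```text
time_s: 12.7
tool_pos: [0.6714, 0.0669, 0.0968]
orientation: [0.387, 3.117, -0.0]
contact_force: [-0.5, -0.4, -0.2]
grip_width: 0.0158
finger_force: 0.0
```

Request:
step_arm(series=[[15,0,0,0],[30,0,0,0],[45,0,-30,0],[80,0,-65,0],[120,0,-85,0],[160,0,-85,0],[180,0,-85,0],[180,0,-85,0]])

```text
time_s: 13.37
tool_pos: [0.4905, 0.1131, 0.1821]
orientation: [-0.38, -3.115, -0.002]
contact_force: [-0.2, 0.6, -1.1]
grip_width: 0.0159
finger_force: 0.0
```

```bash
python3 -c "
from h import *
rows([])
discs();discs('top')
im=bot.get_image('scene'); f=im['frame'].max(2)
P=[proj(im,wd([[x,y]],.1))[0] for x in range(-6,22,6) for y in (-8,0,8)]
print([int(f[int(v),int(u)]) for u,v in P])
f0=cv2.imread('pics/scene0.png').max(2)
poly=proj(im,wd([[0,23],[80,23],[80,-23],[0,-23]],.1)).round().astype(np.int32); m=np.zeros(f.shape,np.uint8); cv2.fillPoly(m,[poly],1)
print('dark slot start',int(((f0<45)&(m>0)).sum()),'now',int(((f<45)&(m>0)).sum()))
t=bot.get_image('top'); g=t['frame'].max(2)
poly=proj(t,wd([[0,23],[80,23],[80,-23],[0,-23]],.09)).round().astype(np.int32); m=np.zeros(f.shape,np.uint8); cv2.fillPoly(m,[poly],1)
n,l,s,c=cv2.connectedComponentsWithStats(((g<48)&(m>0)).astype(np.uint8))
for i in range(1,n):
  if s[i,4]>15: print('top slot',s[i].tolist(),[st(ray(t,[c[i]],z)).round(0).tolist() for z in (.02,.1)])
"
```

```text
now st [[-1.984e+02  1.000e-01]] z 0.1821 yaw -0.01 t 13.3667 F [-0.2  0.6 -1.1]
scene [292, 177, 16, 16, 176] [ -51.6 -120.4]
scene [292, 273, 17, 15, 146] [46.2 13.8]
scene [380, 295, 21, 20, 244] [-31.6 125.8]
top [210, 103, 40, 32, 827] [ 48.9 119.6]
top [289, 147, 18, 22, 308] [14.8 -6.4]
top [203, 157, 20, 20, 223] [-38.  120.4]
top [348, 208, 19, 19, 173] [ -58.5 -123. ]
[152, 153, 153, 151, 150, 149, 83, 80, 82, 90, 83, 80, 90, 88, 83]
dark slot start 0 now 169
top slot [288, 146, 19, 23, 319] [[[36.0, 1.0]], [[15.0, -6.0]]]
```

```bash
python3 -c "
from plant import bot
print(bot.job_done())"
```

```text
the job is handed in; nothing more can be done
None
```

I pushed all three empty carriers through the gate into the slot one at a time and handed the job in at about 13.5 s; by camera measurement no empties are left on the deck and the two loaded carriers haven't moved, but the hand-in gave no verdict.

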